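# Check the oil of the bench vacuum pump with its dipstick

### The job

The pump's dipstick has been wiped and waits on its drip stand. Take it by the yellow grip, push it into the guide tube on the front of the vacuum pump until the collar stops on the tube's mouth, draw it out again, and finish while holding it by the grip, still and level with the marked face up, at least 20 cm above the bench and clear of pump and stand, so that the oil can be read. Keep its tip off the bench, and leave the slide box, oil bottle and beaker where they are.

Things in the scene. Friction and masses are not known exactly. Their poses are not given: they have to be found in the camera images.
- dipstick: Dipstick, 60 g: steel rod 8 mm thick, dark collar 31 mm across, yellow pistol grip. Origin: centre of the collar's face on the rod's side. x: along the rod to its tip, 135 mm away; z: normal of the marked face, opposite the grip; y across. It starts tip 30 degrees down in the stand's two open slots and lifts out upwards
- dipstick_grip (a point): Middle of the yellow grip, at (-52.3, 0, -28.3) mm in the dipstick's frame, with the dipstick's axes. The grip is a straight bar 70 mm long, 20 mm deep and 14 mm wide (along y: take it across this width); it runs back and down from the collar, along (-0.707, 0, -0.707) in the dipstick's frame
- dipstick_tip (a point): End of the rod, flattened and marked with two black lines, at (135, 0, 0) mm in the dipstick's frame, with the dipstick's axes
- stand: Drip stand, a steel tray 152 x 80 x 13 mm with two slotted forks 28 mm wide that reach 8 mm above the rod's axis; fixed; left or right of the pump. Origin: on the bench, 4 mm robot-ward of the tray's middle; x: level, along the resting rod to its tip, away from the robot; z up. The resting dipstick's origin is at (-52, 0, 100) mm
- pump: Vacuum pump, oil case in front and motor behind, 265 x 130 mm, at most 191 mm high, fixed. Origin: on the bench 18 mm robot-ward of its middle; x points to its back, away from the robot; z up. The oil case's front face is at x = -112 mm
- guide_tube: Steel tube sloping up from the pump's front towards the robot, fixed at (-157, 28, 180) mm in the pump's frame. Origin: centre of its mouth, rim 30 mm across; x: down the bore, 45 degrees below level, away from the robot; y level. Bore 12.4 mm, flared at the mouth, free for the whole rod. Stick fully home: its origin here, x along x, grip level on the robot's side
- slide_box: blue slide box, 86 x 98 x 30 mm, origin under its middle; a bystander
- oil_bottle: small white oil bottle with a green nozzle, 38 mm across, 98 mm high, origin under its middle; a bystander
- beaker: clear beaker, 52 mm across, 65 mm high, origin under its middle; a bystander
- flotation_bath: White flotation bath with a black-rimmed basin, left of the work, fixed: an obstacle to pass over or round, about 430 x 430 mm and less than 280 mm high; origin on the bench under its middle; x away from the robot, z up
Things that resemble listed ones, but are neither listed nor needed, are in the scene too. Of the things shaped like the stand, the steel one is meant.

How it is judged:
By the outcome, as a careful person would: the job done as asked, in the order asked, and still so for the second after the job is handed in, while the arm keeps its last pose, push and grip.
It also fails if it takes over 58 s, if anything falls off the work surface, if the arm or the gripper's body presses on something with over 40 N, if the wrist force passes 120 N, or if a joint passes its speed limit or range.

### The arm

A 6-joint arm with a two-finger parallel gripper is mounted at the origin on a cart in front of the work surface, level with it; the furniture and walls round the work are solid. World frame = base frame: x ahead of the robot, y to its left, z up, the work surface at z = 0. Lengths are in m, angles in rad, forces in N, time in s.
With the tool pointing down it reaches from about 0.25 to 0.775 m from the base axis. Payload 4 kg.
Tool frame: the origin (TCP) lies on the mounting face of the last link; the fingertips stand 199 mm ahead of it and the grasp point (between the pads) lies 180 mm ahead of it; y points along the fingers, z is the direction in which the jaws open and shut, and the axes are right-handed (so a half turn about y gives the same grasp; the last joint's range is limited). The gripper opens to 94 mm and grips with 3 to 60 N. Pads are 16 mm wide; open, the fingers measure 119 mm over their backs; the gripper's body (75 mm by 177 mm) begins 78 mm behind the grasp point.
Start: joints at [1.031, 0.087, 1.371, -0, 1.684, -0.103], TCP at [0.233, 0.498, 0.405] pointing down, gripper open.
Joint ranges: [-3.1, 3.1], [-0.76, 2.03], [0.27, 2.55], [-1.08, 4.22], [0.17, 2.65], [-2.57, 2.57]. Speed limits (rad/s): [2.79, 2.79, 3.14, 3.14, 3.14, 3.14].

### API

Orientations are given as a unit quaternion [x, y, z, w].
In Python, from cell import arm, cams, hand_in gives the robot as it stands.
- The arm moves only by the tool play_rows, never from a script. Its argument "moves" is one flat list of numbers, 7 for each row, row after row: the opening in per cent of the stroke, from 0 (shut) to 100 (fully open), then the shift along the tool's x, y, z in m, then the turn, a rotation vector about the tool's x, y, z in rad. A call has exactly 8 rows; each row shifts and turns the commanded pose from where the row before left it, along the tool's axes as they then stand; what a row does not reach is not made up. A row lasts 1/10 s, in which the tool goes at most 50 mm and 8.59 degrees, less where a joint would pass 70% of its speed; a pose out of reach is approached as far as the arm can. A call with a gripper value outside its range is refused whole. The fingers move at their own pace and stop on an object; "force" is the grip in N (left out, the last holds). Time passes only in rows, so rows that do not move let the fingers close, or fill a call up. It gives the time, the measured TCP pose, the force and the opening at its end, in the units of the state.
- arm.sense(): the state, without advancing time (a new reading comes with each control period).
- cams.grab_frame(name): name is "scene" or "top" or "wrist"; returns the picture (384x512x3 uint8, blue, green, red); there is no depth.
- cams.camera_info(name): a dict with "intrinsics" (3x3 intrinsics, pixels), "extrinsics" (4x4, takes a point from world to camera coordinates). Camera axes: x right, y down, z forward; pixel columns grow to the right and rows downward; lengths in m; the calibration is good to about 2 mm. A picture is of the moment at which its call begins: read the wrist's pose just before it. camera_info takes no time and is no camera call; for the wrist camera it gives the pose at the moment of the call.
- hand_in(): hands the job in, once; it reports no verdict.
Trained networks look in the newest picture that a camera, given by its name, has taken for a name from the list of things; names that differ only in an ending like _2 or _b are one class to them, and where a whole thing is asked for, a point or a joint stands for the part that bears it (a point fixed in the world has none). Each returns a list of dicts, best first, with "conf" (0 to 1); they miss things now and then, are a little off and sometimes report something else, mostly with a low value. They report only what shows in the picture. A call takes as long as a camera call. They do not tell look-alikes from the thing itself.
- cams.look_for(target, camera): "uv" ([column, row] in pixels, amid what is visible of it).
The state is a dict: "clock": time; "joints": joint angles; "qvel": joint speeds; "joint_efforts": joint torques, N m; "tcp_pos": TCP position; "tcp_rot": TCP orientation; "contact_force": force on the tool from outside, world axes, zero at the start; "moment": the same for the moment, N m; "gripper_width": finger opening in m.
Only numpy, scipy, OpenCV 4.12 (cv2) and the standard library are available. Lean on these libraries where they do the work, as an engineer would, in place of code of your own. Each camera call takes 0.05 s, during which the arm holds its last target. There are 200 camera calls.

## Working session

There is one attempt and no reset: what is moved stays moved. The work goes in short steps, Python scripts to look and compute and a tool call to move; the robot and the scene stay as the last step left them, time stands still between calls to the robot, and variables do not carry over. Pictures are saved under pics/ and viewed, about 8 in all and at most 12, crops included, and the job is handed in when it is done.

Besides the shell and the picture viewer there is one more tool, called after ">>>" by a JSON object that holds its "method" and its "body". play_rows: Moves the arm, as the interface text tells. Its arguments: {"type":"object","properties":{"moves":{"type":"array"},"force":{"type":"number"}},"required":["moves"]}

```bash
ls; mkdir -p pics
python3 - <<'E'
from cell import arm,cams
import cv2,numpy as np
s=arm.sense();print({k:np.round(v,3).tolist() for k,v in s.items()})
for n in("scene","top"):
    cv2.imwrite(f"pics/{n}0.png",cams.grab_frame(n))
    i=cams.camera_info(n);print(n,np.round(i["intrinsics"],1).tolist(),np.round(i["extrinsics"],3).tolist())
    for t in("dipstick","dipstick_grip","dipstick_tip","stand","pump","guide_tube","slide_box","oil_bottle","beaker"):
        print(t,[(np.round(d["uv"]).tolist(),round(d["conf"],2)) for d in cams.look_for(t,n)][:4])
a=cv2.imread("pics/scene0.png");b=cv2.imread("pics/top0.png")
E
```

```text
pics
{'clock': 0.0, 'joints': [1.031, 0.088, 1.372, -0.0, 1.684, -0.103], 'qvel': [-0.0, -0.002, 0.001, -0.002, -0.0, -0.001], 'joint_efforts': [-0.001, -34.019, -30.243, 0.072, 0.033, -0.0], 'tcp_pos': [0.233, 0.498, 0.404], 'tcp_rot': [0.691, -0.153, 0.153, -0.69], 'contact_force': [0.183, 0.196, -0.16], 'moment': [-0.038, -0.002, -0.009], 'gripper_width': 0.094}
scene [[429.6, 0.0, 253.4], [0.0, 429.6, 190.6], [0.0, 0.0, 1.0]] [[0.533, -0.846, -0.011, -0.264], [-0.454, -0.275, -0.847, 0.402], [0.714, 0.457, -0.531, 0.849], [0.0, 0.0, 0.0, 1.0]]
dipstick [([347.0, 266.0], 0.67)]
dipstick_grip [([350.0, 268.0], 0.94)]
dipstick_tip [([347.0, 269.0], 0.94), ([274.0, 193.0], 0.27)]
stand [([364.0, 280.0], 0.75), ([260.0, 292.0], 0.72)]
pump [([346.0, 199.0], 0.86)]
guide_tube [([325.0, 190.0], 0.72)]
slide_box [([252.0, 227.0], 0.59)]
oil_bottle [([271.0, 194.0], 0.61)]
beaker [([325.0, 191.0], 0.71), ([252.0, 186.0], 0.61), ([251.0, 226.0], 0.59), ([350.0, 268.0], 0.17)]
top [[394.5, 0.0, 264.6], [0.0, 394.5, 196.6], [0.0, 0.0, 1.0]] [[0.002, -1.0, -0.008, 0.06], [-0.998, -0.002, -0.067, 0.608], [0.067, 0.008, -0.998, 1.469], [0.0, 0.0, 0.0, 1.0]]
dipstick [([362.0, 227.0], 0.71), ([253.0, 154.0], 0.32)]
dipstick_grip [([359.0, 234.0], 0.69)]
dipstick_tip [([362.0, 232.0], 0.79)]
stand [([358.0, 206.0], 0.98), ([318.0, 141.0], 0.71), ([362.0, 226.0], 0.7), ([305.0, 257.0], 0.55)]
pump [([320.0, 142.0], 0.58)]
guide_tube [([320.0, 178.0], 0.45)]
slide_box [([265.0, 204.0], 0.63)]
oil_bottle [([255.0, 160.0], 0.46)]
beaker [([233.0, 159.0], 0.45)]
```

Run:
```python
import cv2,numpy as np
a=cv2.imread("pics/scene0.png")[140:330,200:440];b=cv2.imread("pics/top0.png")[90:290,220:420]
cv2.imwrite("pics/a.png",cv2.resize(a,(758,600),interpolation=cv2.INTER_CUBIC))
cv2.imwrite("pics/b.png",cv2.resize(b,(600,600),interpolation=cv2.INTER_CUBIC))
```

```text
(no output)
```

View pics/a.png

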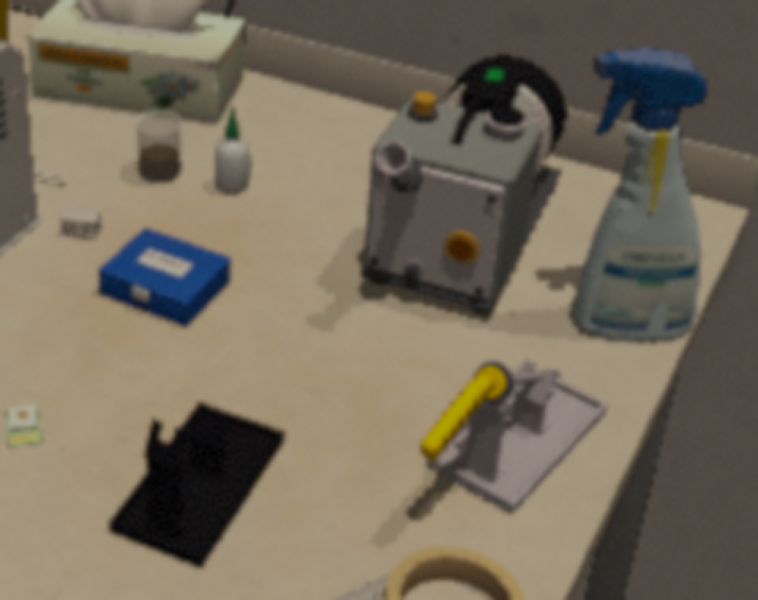

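View pics/b.png

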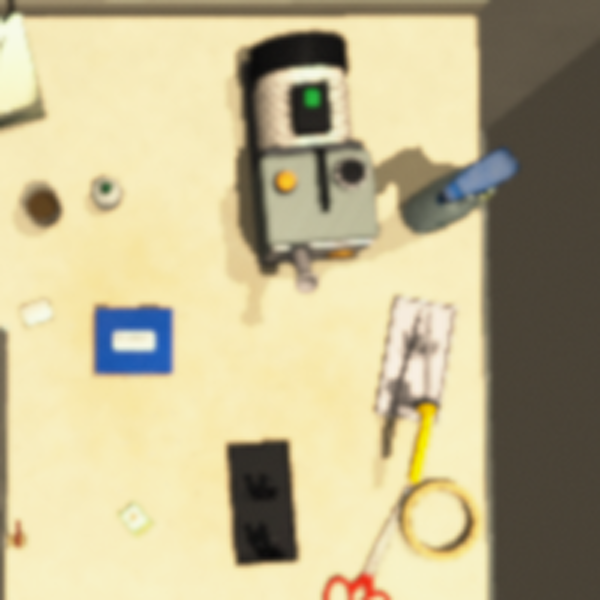

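The images show the steel stand on the right with the stick: collar at scene (357,260) and top (363,225). The tube mouth is at scene (325,190) and top (322,184). The black stand is a decoy. I'll fit both poses with the known geometry.

```bash
cat > h.py <<'E'
import numpy as np, cv2
from scipy.optimize import least_squares
from scipy.spatial.transform import Rotation as R
from cell import arm,cams
def proj(P,cam):
    i=cams.camera_info(cam) if isinstance(cam,str) else cam
    E=np.array(i["extrinsics"]);p=E[:3,:3]@P+E[:3,3];q=np.array(i["intrinsics"])@p;return q[:2]/q[2]
def yawT(v,p):
    c,s=np.cos(v[2]),np.sin(v[2]);p=np.array(p,float)/1000
    return np.array([v[0]+c*p[0]-s*p[1],v[1]+s*p[0]+c*p[1],p[2]])
def fit(obs,x0):
    f=lambda v:np.concatenate([w*(proj(yawT(v,p),c)-uv) for c,p,uv,w in obs])
    r=least_squares(f,x0,loss="soft_l1");return r.x,r.fun.reshape(-1,2)
E
python3 - <<'E'
from h import *
S=lambda u,v:np.array([200+u/3.158,140+v/3.158]);T=lambda u,v:np.array([220+u/3,90+v/3])
i=[cams.camera_info("scene"),cams.camera_info("top")]
sc,tp=i
o=[(sc,(-55,0,102),S(495,378),1),(tp,(-55,0,102),T(428,405),1),(sc,(-145,0,92.5),S(433,450),1),(tp,(-145,0,92.5),T(414,478),1),
(tp,(80,40,6),T(397,297),1),(tp,(80,-40,6),T(455,307),1),(tp,(-72,40,6),T(376,410),1),
(sc,(80,-40,6),S(605,407),1),(sc,(-72,-40,6),S(512,508),1)]
v,e=fit(o,[.55,-.25,0]);print("stand",v.round(4),e.round(1).tolist())
o=[(sc,(-157,28,180),S(395,158),2),(tp,(-157,28,180),T(305,283),2),
(sc,(-112,-65,5),S(487,310),.5),(sc,(-112,65,5),S(368,278),.5),(tp,(-112,-60,150),T(375,240),.5),(tp,(-112,65,150),T(268,250),.5)]
p,e=fit(o,[.85,-.1,0]);print("pump",p.round(4),e.round(1).tolist())
print("mouth",yawT(p,(-157,28,180)),"grip",yawT(v,(-111.4,0,101.6)))
E
```

```text
stand [ 0.5575 -0.296  -0.1682] [[-0.2, 0.3], [-0.2, -0.3], [-1.6, 0.8], [-0.1, 0.4], [-0.9, -1.2], [0.6, -1.0], [-0.1, 0.5], [0.5, -0.3], [0.8, 0.1]]
pump [ 0.7983 -0.1467  0.1138] [[-0.8, -1.7], [2.4, -0.0], [0.8, 1.1], [-1.8, 0.4], [0.2, -0.3], [0.0, 0.1]]
mouth [ 0.63910541 -0.13667557  0.18      ] grip [ 0.44766788 -0.27730446  0.1016    ]
```

```bash
cat >> h.py <<'E'
def dipR(yaw,pitch): # dipstick rotation: x axis pitched down by `pitch`
    return R.from_euler("ZY",[yaw,pitch])
def toolR(D,flip=1): # tool orientation holding the dipstick D
    X=D.apply([.70711,0,-.70711]);Z=flip*D.apply([0,1,0]);return R.from_matrix(np.c_[X,np.cross(Z,X),Z])
def plan(wps,n,start=None,nd=3):
    """wps: list of (tcp pos, Rot), n rows for each; prints rows; returns the rounded end pose"""
    s=arm.sense();p,q=(np.array(s["tcp_pos"]),R.from_quat(s["tcp_rot"])) if start is None else start
    for (P,Q),k in zip(wps,n):
        P=np.array(P)
        p0,q0=p,q;w=(q0.inv()*Q).as_rotvec()
        for j in range(1,k+1):
            pt=p0+(P-p0)*j/k;qt=q0*R.from_rotvec(w*j/k)
            d=np.round(q.inv().apply(pt-p),nd+1);r=np.round((q.inv()*qt).as_rotvec(),nd)
            p=p+q.apply(d);q=q*R.from_rotvec(r)
            print(",".join(f"{x:g}" for x in np.r_[d,r]), "|",np.round(np.linalg.norm(d),3),np.round(np.degrees(np.linalg.norm(r)),1))
    print("end",p.round(4),q.as_quat().round(4).tolist());return p,q
G=.18
E
python3 - <<'E'
from h import *
s=arm.sense();q=R.from_quat(s["tcp_rot"]);print("tool axes\n",q.as_matrix().round(3))
g=np.array([.4477,-.2773,.1016]);D=dipR(-.168,np.pi/6)
for f in(1,-1):
    print(f,np.degrees((q.inv()*toolR(D,f)).magnitude()))
f=min((1,-1),key=lambda f:(q.inv()*toolR(D,f)).magnitude());Q=toolR(D,f);X=Q.apply([1,0,0])
p0=np.array(s["tcp_pos"])
P=g-X*(G+.13);print(f,P,X)
plan([(P+[0,0,.06],Q),(P,Q)],[20,4])
E
```

```text
tool axes
 [[ 0.906  0.     0.423]
 [-0.423  0.     0.906]
 [ 0.    -1.     0.   ]]
1 76.3375013814822
-1 170.64067492475033
1 [ 0.3685957  -0.26388402  0.40103701] [ 0.25517517 -0.04327735 -0.96592583]
0.0223,-0.0028,-0.0317,-0.009,-0.011,0.065 | 0.039 3.8
0.0217,-0.004,-0.0319,-0.009,-0.012,0.065 | 0.039 3.8
0.021,-0.005,-0.0322,-0.008,-0.011,0.065 | 0.039 3.8
0.0203,-0.0062,-0.0325,-0.009,-0.012,0.065 | 0.039 3.8
0.0195,-0.0071,-0.0328,-0.009,-0.011,0.065 | 0.039 3.8
0.0186,-0.0081,-0.0331,-0.009,-0.012,0.065 | 0.039 3.8
0.0177,-0.009,-0.0334,-0.009,-0.011,0.065 | 0.039 3.8
0.0167,-0.0098,-0.0336,-0.008,-0.012,0.065 | 0.039 3.8
0.0156,-0.0106,-0.0339,-0.009,-0.011,0.065 | 0.039 3.8
0.0146,-0.0112,-0.0342,-0.009,-0.012,0.065 | 0.039 3.8
0.0134,-0.0119,-0.0345,-0.009,-0.011,0.065 | 0.039 3.8
0.0122,-0.0123,-0.0347,-0.009,-0.011,0.065 | 0.039 3.8
0.011,-0.0128,-0.0349,-0.008,-0.012,0.065 | 0.039 3.8
0.0097,-0.0132,-0.0352,-0.009,-0.011,0.065 | 0.039 3.8
0.0085,-0.0135,-0.0354,-0.009,-0.012,0.065 | 0.039 3.8
0.0072,-0.0137,-0.0356,-0.009,-0.011,0.066 | 0.039 3.9
0.0059,-0.0137,-0.0358,-0.009,-0.012,0.065 | 0.039 3.8
0.0045,-0.0138,-0.036,-0.008,-0.011,0.065 | 0.039 3.8
0.0033,-0.0138,-0.0362,-0.009,-0.012,0.065 | 0.039 3.8
0.0019,-0.0136,-0.0363,-0.009,-0.011,0.065 | 0.039 3.8
0.0145,0.0039,0,0,-0,-0 | 0.015 0.0
0.0145,0.0039,0,0,-0,-0 | 0.015 0.0
0.0145,0.0038,0,0,-0,-0 | 0.015 0.0
0.0145,0.0039,0,0,-0,-0 | 0.015 0.0
end [ 0.3686 -0.2639  0.4011] [-0.5229, 0.4761, 0.382, 0.595]
```

```bash
python3 - <<'E'
t=open("h.py").read()
t=t.replace("    X=D.apply([.70711,0,-.70711]);Z=flip*D.apply([0,1,0]);return R.from_matrix(np.c_[X,np.cross(Z,X),Z])","    Y=D.apply([.70711,0,-.70711]);Z=flip*D.apply([0,1,0]);return R.from_matrix(np.c_[np.cross(Y,Z),Y,Z]) # y = approach")
open("h.py","w").write(t)
E
python3 - <<'E'
from h import *
s=arm.sense();q=R.from_quat(s["tcp_rot"])
g=np.array([.4477,-.2773,.1016]);D=dipR(-.168,np.pi/6)
for f in(1,-1):
    print(f,np.degrees((q.inv()*toolR(D,f)).magnitude()))
f=min((1,-1),key=lambda f:(q.inv()*toolR(D,f)).magnitude());Q=toolR(D,f);Y=Q.apply([0,1,0])
P=g-Y*(G+.12);print(f,P)
plan([(P+[0,0,.06],Q),(P,Q)],[21,3])
E
```

```text
1 21.463554366284036
-1 164.73429604265382
1 [ 0.37114745 -0.26431679  0.39137775]
0.0213,-0.0022,-0.0301,0.002,-0.013,-0.012 | 0.037 1.0
0.021,-0.0021,-0.0304,0.001,-0.012,-0.013 | 0.037 1.0
0.0206,-0.0017,-0.0306,0.002,-0.013,-0.012 | 0.037 1.0
0.0203,-0.0017,-0.0309,0.002,-0.013,-0.013 | 0.037 1.1
0.0198,-0.0014,-0.0312,0.001,-0.013,-0.012 | 0.037 1.0
0.0195,-0.0012,-0.0314,0.002,-0.012,-0.012 | 0.037 1.0
0.0191,-0.001,-0.0317,0.002,-0.013,-0.013 | 0.037 1.1
0.0187,-0.0009,-0.0318,0.001,-0.013,-0.012 | 0.037 1.0
0.0183,-0.0006,-0.0322,0.002,-0.013,-0.013 | 0.037 1.1
0.0179,-0.0005,-0.0323,0.002,-0.012,-0.012 | 0.037 1.0
0.0175,-0.0004,-0.0326,0.001,-0.013,-0.012 | 0.037 1.0
0.0171,-0.0001,-0.0328,0.002,-0.013,-0.013 | 0.037 1.1
0.0167,-0,-0.033,0.002,-0.012,-0.012 | 0.037 1.0
0.0162,0.0001,-0.0332,0.001,-0.013,-0.012 | 0.037 1.0
0.0159,0.0002,-0.0334,0.002,-0.013,-0.013 | 0.037 1.1
0.0153,0.0004,-0.0337,0.002,-0.013,-0.012 | 0.037 1.0
0.015,0.0006,-0.0338,0.001,-0.012,-0.013 | 0.037 1.0
0.0145,0.0007,-0.034,0.002,-0.013,-0.012 | 0.037 1.0
0.0141,0.0007,-0.0342,0.002,-0.013,-0.012 | 0.037 1.0
0.0136,0.0009,-0.0344,0.001,-0.012,-0.013 | 0.037 1.0
0.0132,0.001,-0.0345,0.002,-0.013,-0.012 | 0.037 1.0
-0.0052,0.0193,0,0,-0,-0 | 0.02 0.0
-0.0052,0.0194,0,0,-0,-0 | 0.02 0.0
-0.0051,0.0193,0,0,-0,-0 | 0.02 0.0
end [ 0.3712 -0.2643  0.3914] [-0.7064, -0.033, -0.1508, 0.6908]
```

Run:
```python
from h import *
s=arm.sense();q=R.from_quat(s["tcp_rot"]);p0=np.array(s["tcp_pos"])
g=np.array([.4477,-.2773,.1016]);Q=toolR(dipR(-.168,np.pi/6),1);Y=Q.apply([0,1,0])
P=g-Y*(G+.12)
plan([(p0+[0,0,.09],q),(P+[0,0,.09],Q),(P,Q)],[2,19,3])
```

```text
0,-0.045,0,0,0,0 | 0.045 0.0
0,-0.045,0,0,0,0 | 0.045 0.0
0.0236,0.0007,-0.0333,0.002,-0.014,-0.014 | 0.041 1.1
0.0231,0.001,-0.0336,0.002,-0.014,-0.013 | 0.041 1.1
0.0226,0.0011,-0.0339,0.002,-0.014,-0.014 | 0.041 1.1
0.0221,0.0015,-0.0343,0.001,-0.014,-0.014 | 0.041 1.1
0.0216,0.0017,-0.0346,0.002,-0.014,-0.013 | 0.041 1.1
0.0212,0.0019,-0.0348,0.002,-0.014,-0.014 | 0.041 1.1
0.0205,0.0021,-0.0352,0.002,-0.014,-0.014 | 0.041 1.1
0.0201,0.0024,-0.0355,0.002,-0.015,-0.014 | 0.041 1.2
0.0195,0.0025,-0.0357,0.002,-0.014,-0.013 | 0.041 1.1
0.019,0.0028,-0.036,0.001,-0.014,-0.014 | 0.041 1.1
0.0184,0.0029,-0.0363,0.002,-0.014,-0.014 | 0.041 1.1
0.0178,0.0032,-0.0366,0.002,-0.014,-0.013 | 0.041 1.1
0.0173,0.0033,-0.0368,0.002,-0.014,-0.014 | 0.041 1.1
0.0168,0.0034,-0.037,0.002,-0.014,-0.014 | 0.041 1.1
0.0161,0.0036,-0.0373,0.002,-0.014,-0.013 | 0.041 1.1
0.0156,0.0038,-0.0375,0.002,-0.014,-0.014 | 0.041 1.1
0.0151,0.0039,-0.0378,0.001,-0.014,-0.014 | 0.041 1.1
0.0144,0.004,-0.0379,0.002,-0.014,-0.013 | 0.041 1.1
0.0138,0.0042,-0.0382,0.002,-0.014,-0.014 | 0.041 1.1
-0.0077,0.029,0,0,-0,-0 | 0.03 0.0
-0.0078,0.0289,0,0,-0,-0 | 0.03 0.0
-0.0077,0.029,0,0,-0,-0 | 0.03 0.0
end [ 0.3712 -0.2643  0.3914] [-0.7063, -0.033, -0.1508, 0.6908]
```

>>> {"method": "play_rows", "body": {"moves": [100,0,-0.045,0,0,0,0,100,0,-0.045,0,0,0,0,100,0.0236,0.0007,-0.0333,0.002,-0.014,-0.014,100,0.0231,0.001,-0.0336,0.002,-0.014,-0.013,100,0.0226,0.0011,-0.0339,0.002,-0.014,-0.014,100,0.0221,0.0015,-0.0343,0.001,-0.014,-0.014,100,0.0216,0.0017,-0.0346,0.002,-0.014,-0.013,100,0.0212,0.0019,-0.0348,0.002,-0.014,-0.014], "force": 20}}

```text
clock: 1.8
tcp_pos: [0.2762, 0.256, 0.4906]
tcp_rot: [0.698, -0.094, 0.153, -0.693]
contact_force: [0.6, 0.2, -0.3]
gripper_width: 0.0941
```

>>> {"method": "play_rows", "body": {"moves": [100,0.0205,0.0021,-0.0352,0.002,-0.014,-0.014,100,0.0201,0.0024,-0.0355,0.002,-0.015,-0.014,100,0.0195,0.0025,-0.0357,0.002,-0.014,-0.013,100,0.019,0.0028,-0.036,0.001,-0.014,-0.014,100,0.0184,0.0029,-0.0363,0.002,-0.014,-0.014,100,0.0178,0.0032,-0.0366,0.002,-0.014,-0.013,100,0.0173,0.0033,-0.0368,0.002,-0.014,-0.014,100,0.0168,0.0034,-0.037,0.002,-0.014,-0.014]}}

```text
clock: 2.6
tcp_pos: [0.3342, -0.0652, 0.4853]
tcp_rot: [0.705, -0.015, 0.153, -0.693]
contact_force: [1.4, 0.5, 0.6]
gripper_width: 0.0939
```

>>> {"method": "play_rows", "body": {"moves": [100,0.0161,0.0036,-0.0373,0.002,-0.014,-0.013,100,0.0156,0.0038,-0.0375,0.002,-0.014,-0.014,100,0.0151,0.0039,-0.0378,0.001,-0.014,-0.014,100,0.0144,0.004,-0.0379,0.002,-0.014,-0.013,100,0.0138,0.0042,-0.0382,0.002,-0.014,-0.014,100,-0.0077,0.029,0,0,0,0,100,-0.0078,0.029,0,0,0,0,100,-0.0077,0.029,0,0,0,0]}}

```text
clock: 3.4
tcp_pos: [0.371, -0.2649, 0.3903]
tcp_rot: [0.706, 0.033, 0.151, -0.691]
contact_force: [0.1, -0.3, -0.3]
gripper_width: 0.0937
```

Run:
```python
from h import *
s=arm.sense();i=cams.camera_info("wrist");im=cams.grab_frame("wrist");cv2.imwrite("pics/w1.png",im)
np.savez("w1.npz",K=i["intrinsics"],E=i["extrinsics"])
print(s["clock"],s["tcp_pos"],s["joints"],i["intrinsics"])
for p in[(-145.2,0,92.5),(-111.4,0,101.6),(-77.6,0,110.7),(-52,0,100),(65,0,32)]:print(p,proj(yawT([.5575,-.296,-.168],p),i).round(1))
for t in("dipstick","dipstick_grip","dipstick_tip","stand","guide_tube"):
    print(t,[(np.round(d["uv"]).tolist(),round(d["conf"],2)) for d in cams.look_for(t,"wrist")][:3])
cv2.imwrite("pics/w1b.png",cv2.resize(im,(800,600)))
```

```text
3.4 [ 0.37098831 -0.2648828   0.39030407] [-0.79543144 -0.2010769   1.68305725  0.15321604  1.44720973 -2.19958696] [[296.98582108   0.         255.55067128]
 [  0.         296.98582108 194.0548869 ]
 [  0.           0.           1.        ]]
(-145.2, 0, 92.5) [256.6 160. ]
(-111.4, 0, 101.6) [256.7 195.8]
(-77.6, 0, 110.7) [256.7 229.3]
(-52, 0, 100) [256.7 242.4]
(65, 0, 32) [256.6 274.8]
dipstick [([260.0, 219.0], 0.55)]
dipstick_grip [([258.0, 218.0], 0.72)]
dipstick_tip [([260.0, 220.0], 0.93)]
stand [([411.0, 64.0], 0.86), ([251.0, 225.0], 0.75), ([492.0, 218.0], 0.46)]
guide_tube [([493.0, 218.0], 0.64), ([349.0, 350.0], 0.47)]
```

View pics/w1b.png

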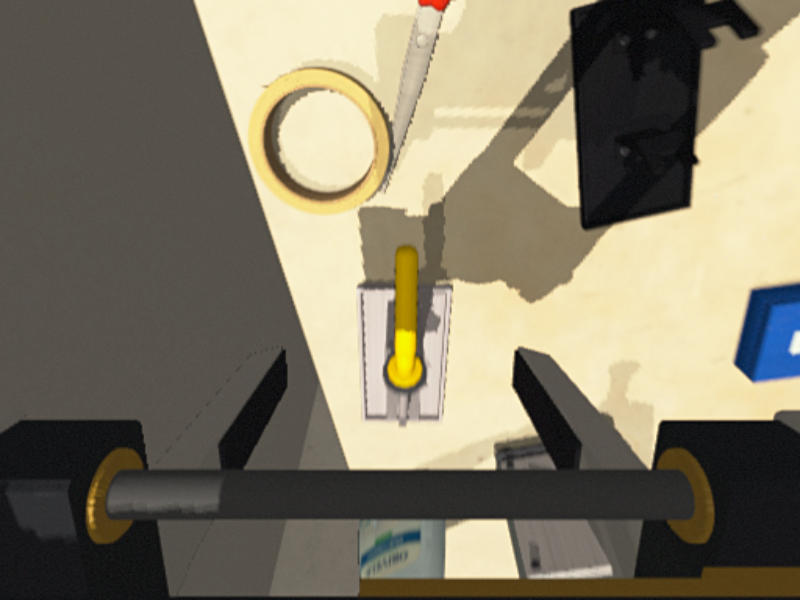

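Wrist view: the grip runs straight along the image column from its end (406,250) to the collar (405,370), about 3 px off the prediction. Tray corners are visible, so I'll refit with them.

Run:
```python
from h import *
d=np.load("w1.npz");w=dict(intrinsics=d["K"],extrinsics=d["E"]);im=cv2.imread("pics/w1.png")
b,g,r=[im[...,k].astype(int) for k in range(3)]
m=(r>100)&(g>80)&(b<60)&(r-b>80);m[:140]=0;m[250:]=0;m[:,:230]=0;m[:,290:]=0
ys,xs=np.nonzero(m);print(ys.min(),ys.max());
for y in range(ys.min(),ys.max()+1,8):print(y,xs[ys==y].min(),xs[ys==y].max())
W=lambda u,v:np.array([(u+.5)/1.5625-.5,(v+.5)/1.5625-.5])
S=lambda u,v:np.array([200+u/3.158,140+v/3.158]);T=lambda u,v:np.array([220+u/3,90+v/3])
sc,tp=cams.camera_info("scene"),cams.camera_info("top")
o=[(sc,(-55,0,102),S(495,378),.5),(tp,(-55,0,102),T(428,405),.5),(w,(-54,0,104),W(405,370),2),
(w,(-145.2,0,92.5),W(406,252),1),(w,(-111.4,0,101.6),[xs[(ys>185)&(ys<205)].mean(),195],[2,0]),
(w,(-72,40,10),W(452,286),1),(w,(-72,-40,10),W(358,286),1),(w,(80,40,10),W(445,420),1),(w,(80,-40,10),W(362,420),1)]
v,e=fit(o,[.5575,-.296,-.168]);print("stand",v.round(4),e.round(1).tolist());print(yawT(v,(-111.4,0,101.6)).round(4))
```

```text
157 248
157 258 262
165 253 267
173 253 266
181 253 266
189 253 266
197 253 266
205 253 266
213 253 266
221 252 266
229 250 268
237 248 269
245 252 266
stand [ 0.5525 -0.2928 -0.1713] [[-1.1, 0.5], [-0.6, 0.5], [0.2, 5.4], [-0.0, -6.4], [0.0, -0.0], [0.1, -0.4], [-1.3, -0.4], [-1.0, 0.2], [0.7, 0.2]]
[ 0.4428 -0.2738  0.1016]
```

Run:
```python
from h import *
v=[.5540,-.2931,-.171];g=yawT(v,(-111.4,0,101.6));Q=toolR(dipR(v[2],np.pi/6));Y=Q.apply([0,1,0])
plan([(g-Y*(G+.05),Q),(g-Y*G,Q)],[4,4])
```

```text
-0.0013,0.0178,0.0008,0,0.001,0.001 | 0.018 0.1
-0.0012,0.0178,0.0007,0.001,0.001,0.001 | 0.018 0.1
-0.0012,0.0178,0.0008,0,0.001,0 | 0.018 0.1
-0.0013,0.0178,0.0007,0.001,0,0.001 | 0.018 0.1
0,0.0125,-0,-0,0,0 | 0.012 0.0
0,0.0125,-0,-0,0,0 | 0.012 0.0
0,0.0125,-0,-0,0,0 | 0.012 0.0
0,0.0125,-0,-0,0,0 | 0.012 0.0
end [ 0.3983 -0.2662  0.2754] [0.7062, 0.0324, 0.1518, -0.6908]
```

>>> {"method": "play_rows", "body": {"moves": [100,-0.0013,0.0178,0.0008,0,0.001,0.001,100,-0.0012,0.0178,0.0007,0.001,0.001,0.001,100,-0.0012,0.0178,0.0008,0,0.001,0,100,-0.0013,0.0178,0.0007,0.001,0,0.001,100,0,0.0125,0,0,0,0,100,0,0.0125,0,0,0,0,100,0,0.0125,0,0,0,0,100,0,0.0125,0,0,0,0]}}

```text
clock: 4.5
tcp_pos: [0.3981, -0.2659, 0.2728]
tcp_rot: [0.706, 0.031, 0.151, -0.691]
contact_force: [-0.3, 0.4, 0.2]
gripper_width: 0.0938
```

>>> {"method": "play_rows", "body": {"moves": [50,0,0,0,0,0,0,50,0,0,0,0,0,0,50,0,0,0,0,0,0,20,0,0,0,0,0,0,5,0,0,0,0,0,0,0,0,0,0,0,0,0,0,0,0,0,0,0,0,0,0,0,0,0,0,0], "force": 30}}

```text
clock: 5.3
tcp_pos: [0.3976, -0.2657, 0.273]
tcp_rot: [0.705, 0.031, 0.151, -0.692]
contact_force: [-0.3, -0.2, -0.6]
gripper_width: 0.0336
```

Run:
```python
from h import *
s=arm.sense();i=cams.camera_info("wrist");im=cams.grab_frame("wrist");cv2.imwrite("pics/w2.png",cv2.resize(im,(640,480)))
q=R.from_quat(s["tcp_rot"]);print(s["joints"].round(2),s["gripper_width"],s["contact_force"]);print(np.array(s["tcp_pos"])+q.apply([0,G,0]),q.as_quat().round(4))
cv2.imwrite("pics/s2.png",cv2.resize(cams.grab_frame("scene")[200:320,290:450],(800,600)))
```

```text
[-0.75 -0.08  1.82  0.15  1.2  -2.19] 0.03362210596860745 [-0.26486926 -0.15907026 -0.55592458]
[ 0.44303575 -0.27303472  0.09895173] [ 0.7055  0.031   0.1509 -0.6918]
```

View pics/w2.png

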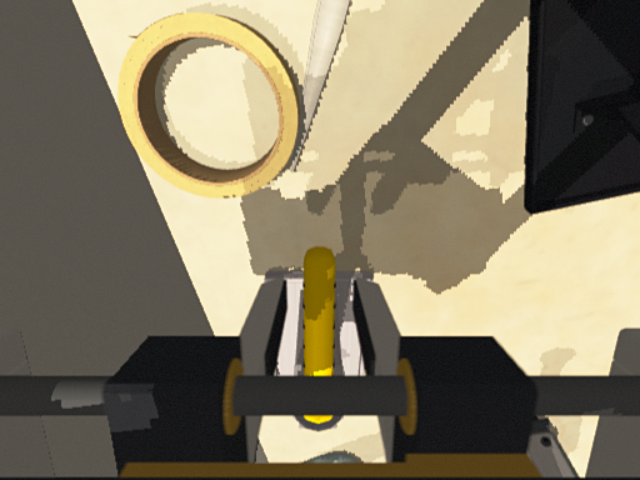

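The grip (column ~319) is centred between the pads; the fingers are still closing.

>>> {"method": "play_rows", "body": {"moves": [0,0,0,0,0,0,0,0,0,0,0,0,0,0,0,0,0,0,0,0,0,0,0,0,0,0,0,0,0,0,0,0,0,0,0,0,0,0,0,0,0,0,0,0,0,0,0,0,0,0,0,0,0,0,0,0], "force": 40}}

```text
clock: 6.2
tcp_pos: [0.3976, -0.2657, 0.2729]
tcp_rot: [0.705, 0.031, 0.151, -0.692]
contact_force: [0.5, 0.3, -0.5]
gripper_width: 0.0139
```

Run:
```python
from h import *
s=arm.sense();q=R.from_quat(s["tcp_rot"]);print(s["joints"].round(2),s["gripper_width"],s["contact_force"],s["moment"])
g=np.array(s["tcp_pos"])+q.apply([0,G,0]);print(g,q.as_matrix().round(4))
p=np.array(s["tcp_pos"])
# lift vertical 0.16
plan([(p+[0,0,.03],q),(p+[0,0,.16],q)],[3,5])
```

```text
[-0.75 -0.08  1.82  0.15  1.2  -2.19] 0.013865216224937483 [ 0.50975144  0.31967171 -0.53196026] [-0.01486414  0.12996562 -0.08715749]
[ 0.44306651 -0.2730231   0.09888811] [[ 0.9526  0.2525  0.1698]
 [-0.1649 -0.0409  0.9855]
 [ 0.2558 -0.9667  0.0027]]
0.0026,-0.0097,0,0,0,0 | 0.01 0.0
0.0025,-0.0096,0.0001,0,0,0 | 0.01 0.0
0.0026,-0.0097,-0,0,0,0 | 0.01 0.0
0.0066,-0.0251,0.0001,0,0,0 | 0.026 0.0
0.0067,-0.0252,0,0,0,0 | 0.026 0.0
0.0066,-0.0251,0.0001,0,0,0 | 0.026 0.0
0.0067,-0.0251,0.0001,0,0,0 | 0.026 0.0
0.0066,-0.0252,0,0,0,0 | 0.026 0.0
end [ 0.3976 -0.2657  0.4329] [0.7055, 0.0311, 0.1508, -0.6918]
```

>>> {"method": "play_rows", "body": {"moves": [0,0.0026,-0.0097,0,0,0,0,0,0.0025,-0.0096,0,0,0,0,0,0.0026,-0.0097,0,0,0,0,0,0.0066,-0.0251,0,0,0,0,0,0.0067,-0.0252,0,0,0,0,0,0.0066,-0.0251,0,0,0,0,0,0.0067,-0.0251,0,0,0,0,0,0.0066,-0.0252,0,0,0,0]}}

```text
clock: 7.0
tcp_pos: [0.3973, -0.2658, 0.4353]
tcp_rot: [0.706, 0.032, 0.151, -0.691]
contact_force: [0.3, -0.7, -1.0]
gripper_width: 0.0136
```

Run:
```python
from h import *
s=arm.sense();q=R.from_quat(s["tcp_rot"]);print(s["joints"].round(2),s["gripper_width"],s["contact_force"])
p=np.array(s["tcp_pos"])
a=cams.grab_frame("scene");b=cams.grab_frame("top")
cv2.imwrite("pics/s3.png",a);cv2.imwrite("pics/t3.png",b)
# predict dipstick in hand: grip mid offset c in tool (x along bar inv, y approach)
D=q*toolR(R.identity()).inv()
g=p+q.apply([0,G-.0027,0])
O=g-D.apply([-.0523,0,-.0283]);tip=O+D.apply([.135,0,0])
for n in("scene","top"):print(n,"O",proj(O,n).round(1),"tip",proj(tip,n).round(1),"gripend",proj(g+D.apply([-.0247,0,-.0247]),n).round(1))
print(O,tip)
A=cv2.resize(a[150:270,290:410],(600,600),interpolation=cv2.INTER_CUBIC)
cv2.imwrite("pics/s3c.png",A)
```

```text
[-0.75 -0.16  1.56  0.14  1.52 -2.15] 0.013621186104302537 [ 0.2533908 -0.6776914 -1.0202446]
scene O [363.2 204.2] tip [384.1 207.1] gripend [339.7 226.2]
top O [373.6 225.7] tip [373.5 190.9] gripend [368.4 255. ]
[ 0.50085373 -0.28330709  0.26220606] [ 0.61597484 -0.30299416  0.19449676]
```

View pics/s3c.png

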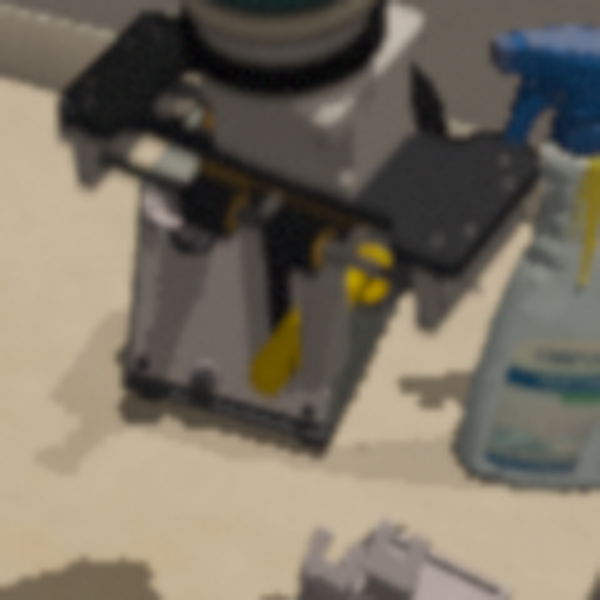

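Scene view: stick held by the grip (end ≈(344,227), collar ≈(364,205)) and clear of the forks. Next I need a wrist pose that shows the tube mouth well, plus a finer crop of the early images.

Run:
```python
from h import *
s=arm.sense();q=R.from_quat(s["tcp_rot"]);p=np.array(s["tcp_pos"]);E=np.array(cams.camera_info("wrist")["extrinsics"])
C=-E[:3,:3].T@E[:3,3];print("cam in tool",q.inv().apply(C-p).round(3),"axes(rows=cam x,y,z in tool)\n",(E[:3,:3]@q.as_matrix()).round(3))
K=cams.camera_info("wrist")["intrinsics"]
Tc=np.eye(4);Tc[:3,:3]=q.as_matrix();Tc[:3,3]=p;H=E@Tc  # tool->cam
m=np.array([.639,-.137,.18])
print("now",proj(m,"wrist").round(0))
for pitch in(15,30,45):
  for x,y,z in((.40,-.2,.40),(.40,-.137,.40),(.45,-.2,.4),(.45,-.25,.4),(.5,-.25,.4),(.5,-.05,.4),(.4,-.137,.35)):
    Q=toolR(dipR(.11,np.radians(45-pitch)));T=np.eye(4);T[:3,:3]=Q.as_matrix();T[:3,3]=[x,y,z]
    e=H@np.linalg.inv(T);print(pitch,x,y,z,proj(m,dict(intrinsics=K,extrinsics=e)).round(0),(e@np.r_[m,1])[2].round(2))
a=cv2.imread("pics/scene0.png")[172:212,305:345];b=cv2.imread("pics/top0.png")[163:203,300:340]
f=lambda i:cv2.resize(i,(400,400),interpolation=cv2.INTER_CUBIC)
cv2.imwrite("pics/m.png",np.hstack([f(a),f(b)]))
```

```text
cam in tool [-0.077  0.02  -0.   ] axes(rows=cam x,y,z in tool)
 [[ 0.002 -0.     1.   ]
 [ 0.965 -0.262 -0.002]
 [ 0.262  0.965 -0.   ]]
now [407. 314.]
15 0.4 -0.2 0.4 [291. 365.] 0.31
15 0.4 -0.137 0.4 [231. 361.] 0.31
15 0.45 -0.2 0.4 [299. 335.] 0.29
15 0.45 -0.25 0.4 [349. 339.] 0.29
15 0.5 -0.25 0.4 [364. 304.] 0.27
15 0.5 -0.05 0.4 [138. 287.] 0.26
15 0.4 -0.137 0.35 [227. 416.] 0.27
30 0.4 -0.2 0.4 [289. 280.] 0.33
30 0.4 -0.137 0.4 [232. 277.] 0.32
30 0.45 -0.2 0.4 [298. 255.] 0.29
30 0.45 -0.25 0.4 [347. 258.] 0.3
30 0.5 -0.25 0.4 [366. 227.] 0.26
30 0.5 -0.05 0.4 [134. 211.] 0.25
30 0.4 -0.137 0.35 [229. 324.] 0.29
45 0.4 -0.2 0.4 [289. 203.] 0.32
45 0.4 -0.137 0.4 [231. 201.] 0.32
45 0.45 -0.2 0.4 [300. 179.] 0.28
45 0.45 -0.25 0.4 [352. 182.] 0.28
45 0.5 -0.25 0.4 [376. 149.] 0.24
45 0.5 -0.05 0.4 [120. 131.] 0.22
45 0.4 -0.137 0.35 [229. 245.] 0.29
```

View pics/m.png

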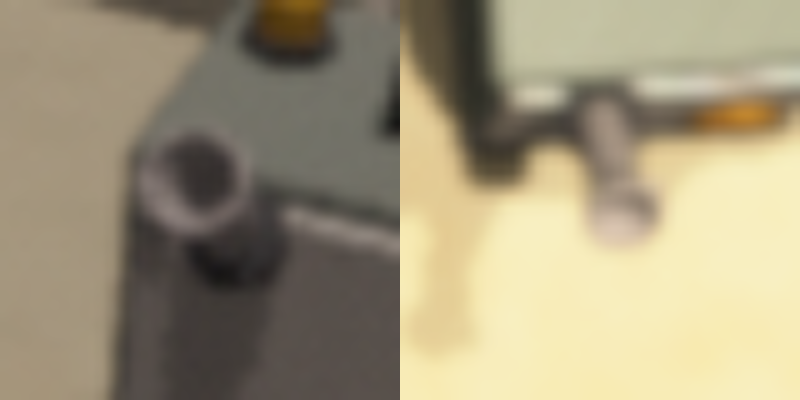

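Mouth centre: scene ≈(324.1,189.8), top ≈(322.0,183.7). I'll move left with the stick, level it (this also tests the final pose), and look at the mouth with the wrist camera.

Run:
```python
from h import *
s=arm.sense();q=R.from_quat(s["tcp_rot"]);p=np.array(s["tcp_pos"])
Q=toolR(dipR(.11,0))
plan([([.40,-.12,.46],q),([.43,-.06,.42],Q)],[7,8])
o=[("scene",(-157,28,180),[324.1,189.8],1),("top",(-157,28,180),[322.0,183.7],1)]
f=lambda m:np.r_[proj(m,"scene")-[324.1,189.8],proj(m,"top")-[322.,183.7]]
r=least_squares(f,[.64,-.137,.18]);print(r.x,r.fun)
```

```text
-0.0023,-0.0039,0.0206,0,0,0 | 0.021 0.0
-0.0023,-0.0038,0.0206,0,0,0 | 0.021 0.0
-0.0023,-0.0039,0.0207,0,0,0 | 0.021 0.0
-0.0023,-0.0038,0.0206,0,0,0 | 0.021 0.0
-0.0023,-0.0039,0.0206,0,0,0 | 0.021 0.0
-0.0022,-0.0038,0.0206,0,0,0 | 0.021 0.0
-0.0023,-0.0039,0.0207,0,0,0 | 0.021 0.0
0.001,0.0054,0.008,0.018,-0.03,-0.064 | 0.01 4.2
0.0009,0.0057,0.0079,0.018,-0.031,-0.065 | 0.01 4.3
0.0008,0.0059,0.0078,0.018,-0.03,-0.064 | 0.01 4.2
0.0006,0.006,0.0077,0.018,-0.031,-0.064 | 0.01 4.2
0.0005,0.0062,0.0075,0.019,-0.03,-0.065 | 0.01 4.2
0.0003,0.0064,0.0074,0.018,-0.031,-0.064 | 0.01 4.2
0.0001,0.0065,0.0073,0.018,-0.03,-0.064 | 0.01 4.2
-0.0002,0.0066,0.0071,0.018,-0.031,-0.065 | 0.01 4.3
end [ 0.43 -0.06  0.42] [0.6374, 0.3062, 0.2343, -0.6671]
[ 0.64159006 -0.13429677  0.17594599] [ 0.02647984 -0.002903   -0.02975997  0.01584767]
```

>>> {"method": "play_rows", "body": {"moves": [0,-0.0023,-0.0039,0.0206,0,0,0,0,-0.0023,-0.0038,0.0206,0,0,0,0,-0.0023,-0.0039,0.0206,0,0,0,0,-0.0023,-0.0038,0.0206,0,0,0,0,-0.0023,-0.0039,0.0206,0,0,0,0,-0.0022,-0.0038,0.0206,0,0,0,0,-0.0023,-0.0039,0.0206,0,0,0,0,0,0,0,0,0,0]}}

```text
clock: 7.9
tcp_pos: [0.3997, -0.1185, 0.455]
tcp_rot: [0.705, 0.032, 0.15, -0.692]
contact_force: [-0.2, 0.3, -0.3]
gripper_width: 0.0135
```

>>> {"method": "play_rows", "body": {"moves": [0,0.001,0.0054,0.008,0.018,-0.03,-0.064,0,0.0009,0.0057,0.0079,0.018,-0.031,-0.065,0,0.0008,0.0059,0.0078,0.018,-0.03,-0.064,0,0.0006,0.006,0.0077,0.018,-0.031,-0.064,0,0.0005,0.0062,0.0075,0.019,-0.03,-0.065,0,0.0003,0.0064,0.0074,0.018,-0.031,-0.064,0,0.0001,0.0065,0.0073,0.018,-0.03,-0.064,0,-0.0002,0.0066,0.0071,0.018,-0.031,-0.065]}}

```text
clock: 8.7
tcp_pos: [0.4295, -0.0604, 0.414]
tcp_rot: [-0.636, -0.303, -0.233, 0.67]
contact_force: [-0.3, 1.0, -0.4]
gripper_width: 0.0137
```

Run:
```python
from h import *
cams.grab_frame("top")
s=arm.sense();q=R.from_quat(s["tcp_rot"]);p=np.array(s["tcp_pos"]);print(p,s["joints"].round(2),s["gripper_width"])
i=cams.camera_info("wrist");im=cams.grab_frame("wrist");np.savez("w4.npz",K=i["intrinsics"],E=i["extrinsics"]);cv2.imwrite("pics/w4.png",im)
print(proj(np.array([.6416,-.1343,.176]),i))
cv2.imwrite("pics/w4b.png",cv2.resize(im,(800,600)))
print([(np.round(d["uv"]).tolist(),round(d["conf"],2)) for d in cams.look_for("guide_tube","wrist")])
b=cams.grab_frame("top");cv2.imwrite("pics/t4.png",b)
D=q*toolR(R.identity()).inv();g=p+q.apply([0,G-.0027,0]);O=g-D.apply([-.0523,0,-.0283]);tip=O+D.apply([.135,0,0]);print(O,tip)
for n in("scene","top"):print(n,proj(O,n).round(1),proj(tip,n).round(1),[(np.round(d["uv"]).tolist(),round(d["conf"],2)) for d in cams.look_for("dipstick_tip",n)] if n=="top" else "")
```

```text
[ 0.4293524  -0.05972525  0.41245466] [-0.39 -0.42  1.87  0.42  1.02 -2.17] 0.013434507975896843
[155.4161673  171.80398181]
[([159.0, 170.0], 0.58)]
[ 0.60516615 -0.03911189  0.31420047] [ 0.73931837 -0.0240333   0.31329607]
scene [288.  140.1] [306.  121.4] 
top [296.9 191.1] [291.8 147.4] [([297.0, 190.0], 0.62)]
```

View pics/w4b.png

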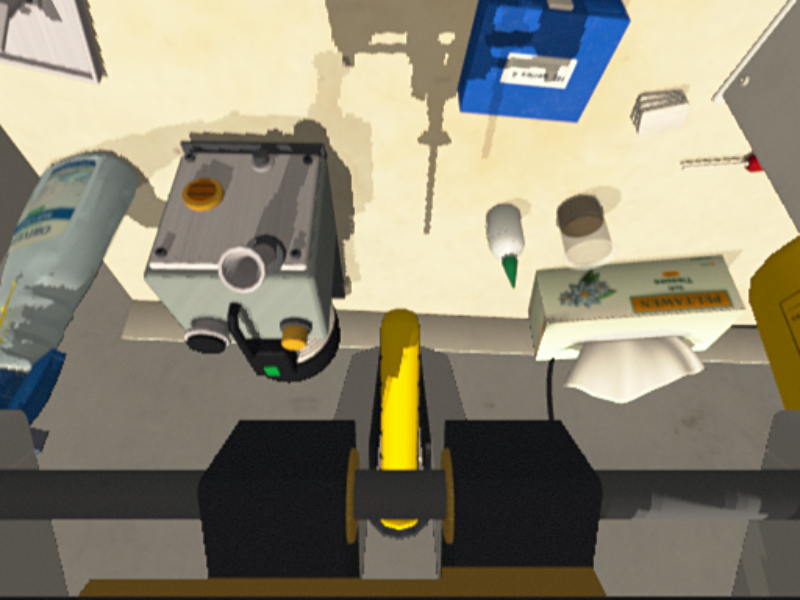

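Wrist view: tube mouth centred at ≈(153.9,171.8) in native pixels, 1.5 px from the prediction. The grip lies straight in the fingers. I'll fit the pump yaw and check the in-hand offset along the bar.

Run:
```python
from h import *
d=np.load("w4.npz");w=dict(intrinsics=d["K"],extrinsics=d["E"]);W=lambda u,v:np.array([(u+.5)/1.5625-.5,(v+.5)/1.5625-.5])
sc,tp=cams.camera_info("scene"),cams.camera_info("top")
M=(-157,28,180)
def f(a):
    v=a[:3];P=lambda p:proj(yawT(v,p),w)
    return np.r_[3*(P(M)-W(241,269)),proj(yawT(v,M),sc)-[324.1,189.8],proj(yawT(v,M),tp)-[322,183.7],
     P((-112,65,a[3]))-W(328,270),P((-112,-65,a[3]))-W(147,269),P((-112,65,a[4]))-W(326,143),P((-112,-65,a[4]))-W(182,140)]
r=least_squares(f,[.798,-.147,.11,150,10],x_scale=[.1,.1,.1,50,10]);print(r.x.round(4),r.fun.round(1));print("mouth",yawT(r.x[:3],M))
s=arm.sense();q=R.from_quat(s["tcp_rot"]);p=np.array(s["tcp_pos"]);D=q*toolR(R.identity()).inv()
for dy in(0,.0027):
  g=p+q.apply([0,G-dy,0]);b=D.apply([-.70711,0,-.70711]);n=q.apply([0,1,0])
  for t in(-.01,.01):print("grip end",dy,t,proj(g+b*.035+n*t,w).round(1))
im=cv2.imread("pics/w4.png").astype(int);m=(im[...,2]>100)&(im[...,0]<60)&(im[...,2]-im[...,0]>80);m[:,:235]=0;m[:,285:]=0;m[:190]=0
ys,xs=np.nonzero(m);print("yellow top row",ys.min(),[ (y,xs[ys==y].min(),xs[ys==y].max()) for y in(198,200,203,210,220)if (ys==y).any()])
```

```text
[ 7.955000e-01 -1.406000e-01  1.321000e-01  1.477972e+02  1.190990e+01] [ 1.4  0.4 -1.  -0.5 -0.1  1.5 -6.5 -2.2 -2.3  0.8  2.5 -1.8  1.4  2.5]
mouth [ 0.63619445 -0.13356458  0.18      ]
grip end 0 -0.01 [253.6 200.3]
grip end 0 0.01 [253.7 190.6]
grip end 0.0027 -0.01 [253.6 201.8]
grip end 0.0027 0.01 [253.7 191.8]
yellow top row 198 [(198, np.int64(252), np.int64(259)), (200, np.int64(248), np.int64(264)), (203, np.int64(246), np.int64(266)), (210, np.int64(244), np.int64(268)), (220, np.int64(244), np.int64(268))]
```

```bash
cat >> h.py <<'E'
DY=.0027
def tcp_for(O,D): # tcp pose that puts the dipstick origin at O, orientation D
    Q=toolR(D);return O+D.apply([-.0523,0,-.0283])-Q.apply([0,G-DY,0]),Q
def stick():
    s=arm.sense();q=R.from_quat(s["tcp_rot"]);p=np.array(s["tcp_pos"]);D=q*toolR(R.identity()).inv()
    O=p+q.apply([0,G-DY,0])-D.apply([-.0523,0,-.0283]);return O,D,s
E
python3 - <<'E'
from h import *
m=np.array([.6375,-.1338,.179]);D=dipR(.122,np.pi/4);ax=D.apply([1,0,0])
P,Q=tcp_for(m-ax*(.135+.05),D);print(P)
plan([(P,Q)],[8])
E
```

```text
[ 0.45108837 -0.15665573  0.50408532]
0.0088,-0.007,-0.0121,-0,-0.002,0.097 | 0.017 5.6
0.0081,-0.0079,-0.0122,-0,-0.002,0.097 | 0.017 5.6
0.0073,-0.0086,-0.0122,-0.001,-0.002,0.097 | 0.017 5.6
0.0064,-0.0092,-0.0122,0,-0.002,0.097 | 0.017 5.6
0.0054,-0.0098,-0.0122,-0,-0.002,0.098 | 0.017 5.6
0.0044,-0.0103,-0.0122,-0,-0.002,0.097 | 0.017 5.6
0.0034,-0.0107,-0.0123,-0,-0.001,0.097 | 0.017 5.6
0.0023,-0.011,-0.0122,-0.001,-0.002,0.097 | 0.017 5.6
end [ 0.4511 -0.1566  0.5041] [-0.7059, -0.0429, 0.043, 0.7057]
```

>>> {"method": "play_rows", "body": {"moves": [0,0.0088,-0.007,-0.0121,0,-0.002,0.097,0,0.0081,-0.0079,-0.0122,0,-0.002,0.097,0,0.0073,-0.0086,-0.0122,-0.001,-0.002,0.097,0,0.0064,-0.0092,-0.0122,0,-0.002,0.097,0,0.0054,-0.0098,-0.0122,0,-0.002,0.098,0,0.0044,-0.0103,-0.0122,0,-0.002,0.097,0,0.0034,-0.0107,-0.0123,0,-0.001,0.097,0,0.0023,-0.011,-0.0122,-0.001,-0.002,0.097]}}

```text
clock: 9.75
tcp_pos: [0.4513, -0.1572, 0.5055]
tcp_rot: [0.706, 0.042, -0.043, -0.705]
contact_force: [0.3, 0.2, -0.6]
gripper_width: 0.014
```

Run:
```python
from h import *
for _ in range(3):a=cams.grab_frame("scene")
O,D,s=stick();b=cams.grab_frame("top");print(s["clock"],s["joints"].round(2),s["contact_force"].round(1),s["gripper_width"])
ax=D.apply([1,0,0]);m=np.array([.6375,-.1338,.179]);t=O+ax*.135
print("O",O,"tip",t,"axis yaw,pitch",np.arctan2(ax[1],ax[0]),np.degrees(np.arcsin(-ax[2])),"roll",D.as_matrix()[2,1])
for n in("scene","top"):print(n,"tip",proj(t,n).round(1),"O",proj(O,n).round(1),"mouth",proj(m,n).round(1))
A=cv2.resize(a[150:210,285:345],(600,600),interpolation=cv2.INTER_CUBIC)
B=cv2.resize(b[150:230,270:350],(600,600),interpolation=cv2.INTER_CUBIC);cv2.imwrite("pics/s5.png",A);cv2.imwrite("pics/t5.png",B)
```

```text
9.9 [-0.45 -0.07  1.33  0.    1.88 -2.14] [ 0.4 -1.  -0.2] 0.013590111216727896
O [ 0.50925751 -0.15000343  0.31063952] tip [ 0.60436076 -0.13845402  0.21552388] axis yaw,pitch 0.12084900068281258 44.79402711180878 roll -0.0006199023587666885
scene tip [320.8 183.7] O [310.8 167.9] mouth [323.4 189.5]
top tip [325.  193.8] O [333.6 222.9] mouth [322.  184.8]
```

View pics/s5.png

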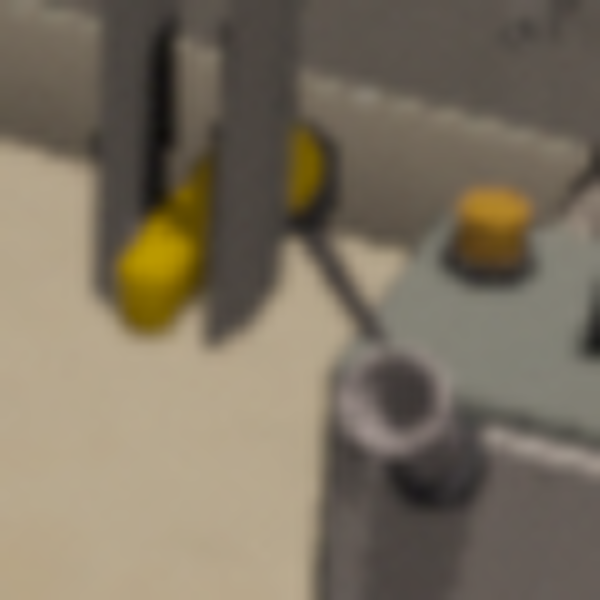

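Scene view: the rod ends just short of the mouth (rod end ≈(322,183), mouth centre ≈(323.9,189)). The top view gives the lateral check.

View pics/t5.png

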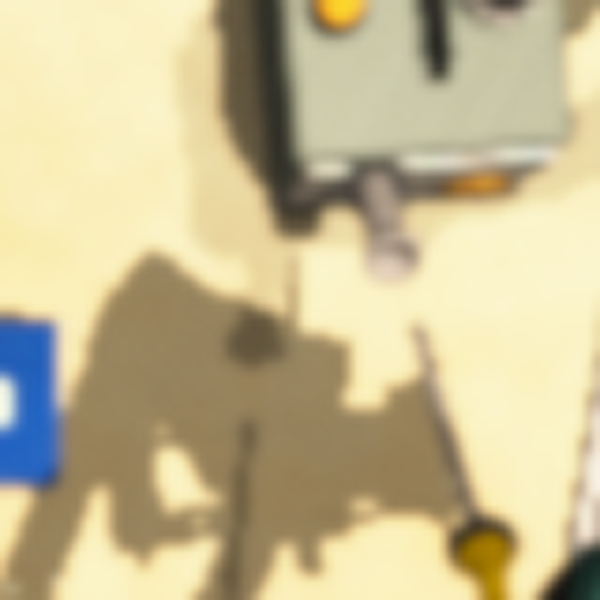

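Top view: tip at ≈(325.0,192.9), mouth ≈(322.0,183.2), collar ≈(334,222.2), and the lateral line-up is good. I'll do a relative fit of stick against mouth in the same cameras to cancel bias.

Run:
```python
from h import *
O,D,s=stick();ax=D.apply([1,0,0]);sc,tp=cams.camera_info("scene"),cams.camera_info("top")
def f(d):
    o=O+d;t=o+ax*.135;a,b=proj(o,sc),proj(t,sc);n=np.array([b[1]-a[1],a[0]-b[0]]);n/=np.linalg.norm(n)
    L=[n@(np.array(x)-a) for x in((316.05,173.0),(321.5,182.5))]
    return np.r_[proj(t,tp)-[325.,192.9],proj(o,tp)-[334,222.2],L,.5*(a-[312.2,167.2]),d/.006]
r=least_squares(f,[0,0,0]);print("stick shift mm",r.x*1e3,r.fun.round(2))
d=np.load("w4.npz");w=dict(intrinsics=d["K"],extrinsics=d["E"])
g=lambda m:np.r_[proj(m,sc)-[323.95,189.4],proj(m,tp)-[322.,183.4],.7*(proj(m,w)-[153.9,171.8]),(m[2]-.18)/.003]
k=least_squares(g,[.64,-.135,.18]);m=k.x;print("mouth",m,k.fun.round(2))
# tool-frame in-plane offset of mouth vs stick axis
e=D.inv().apply(m-(O+r.x));print("mouth in stick frame mm",e*1e3, "w/o shift",D.inv().apply(m-O)*1e3)
```

```text
stick shift mm [ 3.22412094 -1.77936893  2.11260263] [ 0.35  0.08  0.07 -0.18  0.4   0.1  -0.18 -0.16  0.54 -0.3   0.35]
mouth [ 0.63988942 -0.134908    0.17800832] [ 0.18  0.09  0.24  0.76  0.17  0.47 -0.66]
mouth in stick frame mm [186.08210227   0.48649915  -4.37820889] w/o shift [186.70980456  -1.67200003  -0.77667163]
```

>>> {"method": "play_rows", "body": {"moves": [0,0.0046,0.0051,-0.0001,0,0,0,0,0.0046,0.0051,-0.0001,0,0,0,0,0.0046,0.0051,-0.0001,0,0,0,0,0.0046,0.0051,-0.0001,0,0,0,0,0.0046,0.0051,-0.0001,0,0,0,0,0.0046,0.0051,0,0,0,0,0,0.0046,0.0051,0,0,0,0,0,0,0,0,0,0,0]}}

```text
clock: 10.75
tcp_pos: [0.4837, -0.1526, 0.4674]
tcp_rot: [-0.705, -0.043, 0.044, 0.706]
contact_force: [-0.3, -0.7, -1.2]
gripper_width: 0.0137
```

Run:
```python
from h import *
a=cams.grab_frame("scene");b=cams.grab_frame("top");O,D,s=stick();print(s["contact_force"].round(1),s["moment"].round(2),O)
A=cv2.resize(a[160:210,295:345],(400,400),interpolation=cv2.INTER_CUBIC)
B=cv2.resize(b[160:210,300:350],(400,400),interpolation=cv2.INTER_CUBIC);cv2.imwrite("pics/st6.png",np.hstack([A,B]))
```

```text
[ 0.5  0.2 -0.6] [0.07 0.06 0.02] [ 0.54008804 -0.14558583  0.27431558]
```

View pics/st6.png

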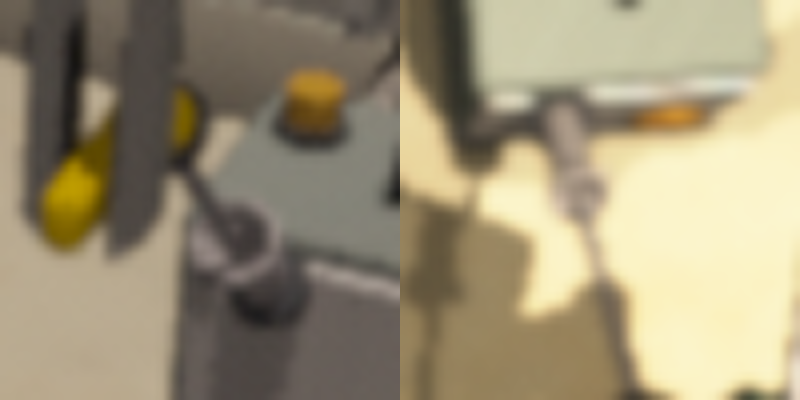

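The rod tip now sits at the mouth's centre in both views, with no force. Advancing.

>>> {"method": "play_rows", "body": {"moves": [0,0.002,0.002,0,0,0,0,0,0.002,0.002,0,0,0,0,0,0.002,0.002,0,0,0,0,0,0.002,0.002,0,0,0,0,0,0.002,0.002,0,0,0,0,0,0.002,0.002,0,0,0,0,0,0.002,0.002,0,0,0,0,0,0,0,0,0,0,0]}}

```text
clock: 11.65
tcp_pos: [0.4973, -0.1509, 0.4542]
tcp_rot: [-0.706, -0.044, 0.043, 0.706]
contact_force: [-0.1, 0.1, -1.2]
gripper_width: 0.0136
```

Run:
```python
from h import *
O,D,s=stick();print(s["contact_force"].round(1),"in stick frame",D.inv().apply(s["contact_force"]).round(1),s["moment"].round(2),O,s["gripper_width"])
```

```text
[-0.1  0.1 -1.2] in stick frame [ 0.8  0.1 -0.9] [0.04 0.07 0.02] [ 0.554034   -0.1437869   0.25993756] 0.013623526526283987
```

>>> {"method": "play_rows", "body": {"moves": [0,0.003,0.003,0,0,0,0,0,0.003,0.003,0,0,0,0,0,0.003,0.003,0,0,0,0,0,0.003,0.003,0,0,0,0,0,0.003,0.003,0,0,0,0,0,0.003,0.003,0,0,0,0,0,0.003,0.003,0,0,0,0,0,0,0,0,0,0,0]}}

```text
clock: 12.45
tcp_pos: [0.5183, -0.1483, 0.433]
tcp_rot: [-0.706, -0.044, 0.043, 0.706]
contact_force: [0.3, 0.4, 0.1]
gripper_width: 0.0135
```

Run:
```python
from h import *
O,D,s=stick();print("F stick",D.inv().apply(s["contact_force"]).round(1),"M",s["moment"].round(2),O,D.apply([1,0,0]))
```

```text
F stick [0.2 0.3 0.3] M [ 0.03  0.01 -0.  ] [ 0.57492124 -0.14118422  0.23871593] [ 0.70205961  0.08724108 -0.70675406]
```

>>> {"method": "play_rows", "body": {"moves": [0,0.004,0.004,0,0,0,0,0,0.004,0.004,0,0,0,0,0,0.004,0.004,0,0,0,0,0,0.004,0.004,0,0,0,0,0,0.004,0.004,0,0,0,0,0,0.004,0.004,0,0,0,0,0,0.004,0.004,0,0,0,0,0,0,0,0,0,0,0]}}

```text
clock: 13.25
tcp_pos: [0.5462, -0.1449, 0.4048]
tcp_rot: [-0.706, -0.044, 0.043, 0.706]
contact_force: [0.8, -0.1, -0.6]
gripper_width: 0.0139
```

Run:
```python
from h import *
O,D,s=stick();print("F stick",D.inv().apply(s["contact_force"]).round(1),"M",s["moment"].round(2),O,D.apply([1,0,0]),s["gripper_width"])
```

```text
F stick [ 1.  -0.2  0.1] M [ 0.01 -0.07 -0.04] [ 0.60291571 -0.13778349  0.21056074] [ 0.70215962  0.08706193 -0.70667679] 0.01393705600786234
```

Free so far; about 45–50 mm remain. Next 36 mm, then small steps until the collar stops.

>>> {"method": "play_rows", "body": {"moves": [0,0.004,0.004,0,0,0,0,0,0.004,0.004,0,0,0,0,0,0.004,0.004,0,0,0,0,0,0.004,0.004,0,0,0,0,0,0.004,0.004,0,0,0,0,0,0.003,0.003,0,0,0,0,0,0.002,0.002,0,0,0,0,0,0,0,0,0,0,0]}}

```text
clock: 14.05
tcp_pos: [0.5709, -0.1418, 0.3803]
tcp_rot: [-0.706, -0.044, 0.043, 0.706]
contact_force: [-0.1, -0.4, -0.7]
gripper_width: 0.0141
```

Run:
```python
from h import *
O,D,s=stick();print("F stick",D.inv().apply(s["contact_force"]).round(1),"M",s["moment"].round(2),O,s["gripper_width"])
```

```text
F stick [ 0.4 -0.4 -0.6] M [-0.11  0.07 -0.05] [ 0.62770074 -0.13477965  0.18613221] 0.014126016945497895
```

>>> {"method": "play_rows", "body": {"moves": [0,0.001,0.001,0,0,0,0,0,0.001,0.001,0,0,0,0,0,0.001,0.001,0,0,0,0,0,0.001,0.001,0,0,0,0,0,0.001,0.001,0,0,0,0,0,0.0005,0.0005,0,0,0,0,0,0.0005,0.0005,0,0,0,0,0,0,0,0,0,0,0]}}

```text
clock: 14.85
tcp_pos: [0.5767, -0.1411, 0.3748]
tcp_rot: [-0.706, -0.044, 0.043, 0.706]
contact_force: [-0.1, -0.8, -0.5]
gripper_width: 0.014
```

Run:
```python
from h import *
O,D,s=stick();print("F stick",D.inv().apply(s["contact_force"]).round(1),"M",s["moment"].round(2),O,s["gripper_width"])
```

```text
F stick [ 0.3 -0.7 -0.5] M [-0.07  0.04 -0.07] [ 0.63350693 -0.13409662  0.18065012] 0.013968772171712369
```

>>> {"method": "play_rows", "body": {"moves": [0,0.0005,0.0005,0,0,0,0,0,0.0005,0.0005,0,0,0,0,0,0.0005,0.0005,0,0,0,0,0,0.0005,0.0005,0,0,0,0,0,0.0005,0.0005,0,0,0,0,0,0.0005,0.0005,0,0,0,0,0,0.0005,0.0005,0,0,0,0,0,0,0,0,0,0,0]}}

```text
clock: 15.65
tcp_pos: [0.5778, -0.1409, 0.3742]
tcp_rot: [0.706, 0.042, -0.045, -0.705]
contact_force: [-15.9, 0.5, 11.4]
gripper_width: 0.0139
```

Run:
```python
from h import *
O,D,s=stick();print("F stick",D.inv().apply(s["contact_force"]).round(1),"M",s["moment"].round(2),O,s["gripper_width"])
```

```text
F stick [-19.2   2.4  -3.1] M [-0.02  2.16 -0.06] [ 0.6336138  -0.13420204  0.17972622] 0.013914190970478723
```

Axial stop of 19 N at the expected place (z ≈ 0.180). Checking the seating.

Run:
```python
from h import *
a=cams.grab_frame("scene");b=cams.grab_frame("top");O,D,s=stick();print("F",D.inv().apply(s["contact_force"]).round(1))
cv2.imwrite("pics/st7.png",np.hstack([cv2.resize(i,(400,400),interpolation=cv2.INTER_CUBIC) for i in(a[165:215,295:345],b[165:215,300:350])]))
```

```text
F [-18.9   0.8  -2.8]
```

View pics/st7.png

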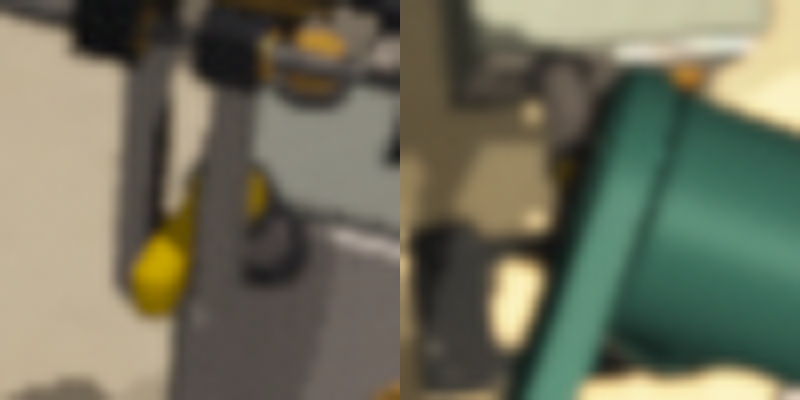

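The collar hides the mouth's rim: it is seated. Drawing out along the axis.

>>> {"method": "play_rows", "body": {"moves": [0,-0.002,-0.002,0,0,0,0,0,-0.004,-0.004,0,0,0,0,0,-0.006,-0.006,0,0,0,0,0,-0.006,-0.006,0,0,0,0,0,-0.006,-0.006,0,0,0,0,0,-0.006,-0.006,0,0,0,0,0,-0.006,-0.006,0,0,0,0,0,-0.006,-0.006,0,0,0,0], "force": 40}}

```text
clock: 16.55
tcp_pos: [0.5378, -0.1458, 0.4139]
tcp_rot: [-0.706, -0.044, 0.043, 0.706]
contact_force: [-0.6, -1.1, -1.4]
gripper_width: 0.0136
```

>>> {"method": "play_rows", "body": {"moves": [0,-0.008,-0.008,0,0,0,0,0,-0.008,-0.008,0,0,0,0,0,-0.008,-0.008,0,0,0,0,0,-0.008,-0.008,0,0,0,0,0,-0.008,-0.008,0,0,0,0,0,-0.008,-0.008,0,0,0,0,0,-0.008,-0.008,0,0,0,0,0,-0.008,-0.008,0,0,0,0]}}

```text
clock: 17.35
tcp_pos: [0.474, -0.1538, 0.4779]
tcp_rot: [-0.706, -0.044, 0.043, 0.706]
contact_force: [0.7, -0.1, -0.3]
gripper_width: 0.0137
```

Run:
```python
from h import *
b=cams.grab_frame("top");a=cams.grab_frame("scene");cv2.imwrite("pics/s8.png",a);cv2.imwrite("pics/t8.png",b)
O,D,s=stick();p=np.array(s["tcp_pos"]);print("F",s["contact_force"].round(1),s["gripper_width"],O,O+D.apply([.135,0,0]))
# final: away from pump, in free space
Q=toolR(dipR(.12,0));P,Q=tcp_for(np.array([.50,-.13,.38]),dipR(.12,0));print(P)
plan([(P,Q)],[8])
```

```text
F [ 0.6  0.6 -0.5] 0.013957912037356225 [ 0.53129635 -0.14708932  0.28518949] [ 0.62646324 -0.13557261  0.19013357]
[ 0.32360766 -0.15126927  0.47707003]
-0.0186,0.0002,0.0026,0,0,-0.098 | 0.019 5.6
-0.0185,-0.0017,0.0026,0,0.001,-0.097 | 0.019 5.6
-0.0183,-0.0034,0.0026,0,0,-0.098 | 0.019 5.6
-0.0179,-0.0052,0.0026,0,0,-0.098 | 0.019 5.6
-0.0173,-0.0069,0.0026,0,0.001,-0.097 | 0.019 5.6
-0.0165,-0.0086,0.0025,0.001,0,-0.098 | 0.019 5.6
-0.0156,-0.0101,0.0026,-0,0.001,-0.098 | 0.019 5.6
-0.0146,-0.0116,0.0026,-0,-0,-0.097 | 0.019 5.6
end [ 0.3236 -0.1512  0.477 ] [0.6358, 0.3092, 0.2309, -0.6684]
```

>>> {"method": "play_rows", "body": {"moves": [0,-0.008,-0.008,0,0,0,0,0,-0.008,-0.008,0,0,0,0,0,-0.008,-0.008,0,0,0,0,0,-0.004,-0.004,0,0,0,0,0,0,0,0,0,0,0,0,0,0,0,0,0,0,0,0,0,0,0,0,0,0,0,0,0,0,0,0]}}

```text
clock: 18.25
tcp_pos: [0.4471, -0.1571, 0.5045]
tcp_rot: [-0.706, -0.044, 0.043, 0.706]
contact_force: [0.1, 0.5, -0.8]
gripper_width: 0.0138
```

Run:
```python
from h import *
P,Q=tcp_for(np.array([.50,-.10,.38]),dipR(.12,0));print(P)
plan([(P,Q)],[8])
```

```text
[ 0.32360766 -0.12126927  0.47707003]
-0.0148,0.0034,0.0063,-0,0,-0.098 | 0.016 5.6
-0.015,0.002,0.0064,-0,0.001,-0.098 | 0.016 5.6
-0.0152,0.0005,0.0063,-0.001,-0,-0.098 | 0.016 5.6
-0.0151,-0.001,0.0063,0,0,-0.098 | 0.016 5.6
-0.015,-0.0025,0.0063,-0,0.001,-0.098 | 0.016 5.6
-0.0147,-0.0039,0.0063,-0,-0,-0.099 | 0.016 5.7
-0.0142,-0.0054,0.0064,-0.001,0,-0.098 | 0.016 5.6
-0.0136,-0.0067,0.0063,0,0.001,-0.098 | 0.016 5.6
end [ 0.3236 -0.1212  0.477 ] [-0.6359, -0.3092, -0.2312, 0.6683]
```

>>> {"method": "play_rows", "body": {"moves": [0,-0.0148,0.0034,0.0063,0,0,-0.098,0,-0.015,0.002,0.0064,0,0,-0.098,0,-0.0152,0.0005,0.0063,0,0,-0.098,0,-0.0151,-0.001,0.0063,0,0,-0.098,0,-0.015,-0.0025,0.0063,0,0,-0.098,0,-0.0147,-0.0039,0.0063,0,0,-0.099,0,-0.0142,-0.0054,0.0064,-0.001,0.001,-0.098,0,-0.0136,-0.0067,0.0063,0,0.001,-0.098]}}

```text
clock: 19.05
tcp_pos: [0.3228, -0.1209, 0.4771]
tcp_rot: [-0.635, -0.311, -0.232, 0.668]
contact_force: [-1.1, -0.3, -1.0]
gripper_width: 0.0139
```

>>> {"method": "play_rows", "body": {"moves": [0,0,0,0,0,0,0,0,0,0,0,0,0,0,0,0,0,0,0,0,0,0,0,0,0,0,0,0,0,0,0,0,0,0,0,0,0,0,0,0,0,0,0,0,0,0,0,0,0,0,0,0,0,0,0,0]}}

```text
clock: 19.85
tcp_pos: [0.3235, -0.1214, 0.4774]
tcp_rot: [-0.635, -0.31, -0.231, 0.669]
contact_force: [-0.7, -0.7, -0.4]
gripper_width: 0.0137
```

Run:
```python
from h import *
a=cams.grab_frame("scene");b=cams.grab_frame("top");O,D,s=stick();ax=D.apply([1,0,0]);t=O+ax*.135
print(s["joints"].round(2),s["gripper_width"],O,t,"pitch down deg",np.degrees(np.arcsin(-ax[2])),"roll",np.degrees(D.as_matrix()[2,1]),np.abs(s["qvel"]).max())
for n in("scene","top"):print(n,"O",proj(O,n).round(1),"tip",proj(t,n).round(1))
o=proj(O,"scene").astype(int);o2=proj(O,"top").astype(int)
c=lambda i,o:cv2.resize(i[max(o[1]-45,0):o[1]+35,o[0]-40:o[0]+40],(400,400),interpolation=cv2.INTER_CUBIC)
print(o,o2);cv2.imwrite("pics/st9.png",np.hstack([c(a,o),c(b,o2)]))
```

```text
[-0.78 -0.61  1.86  0.6   1.38 -2.43] 0.013677811492502202 [ 0.49986971 -0.09991004  0.38060793] [ 0.6338866  -0.08364798  0.38074942] pitch down deg -0.06005066786271954 roll 0.026343525383909747 0.004093970247431397
scene O [290.5 136.5] tip [310.3 115.2]
top O [320.1 226.2] tip [314.1 179.3]
[290 136] [320 226]
```

View pics/st9.png

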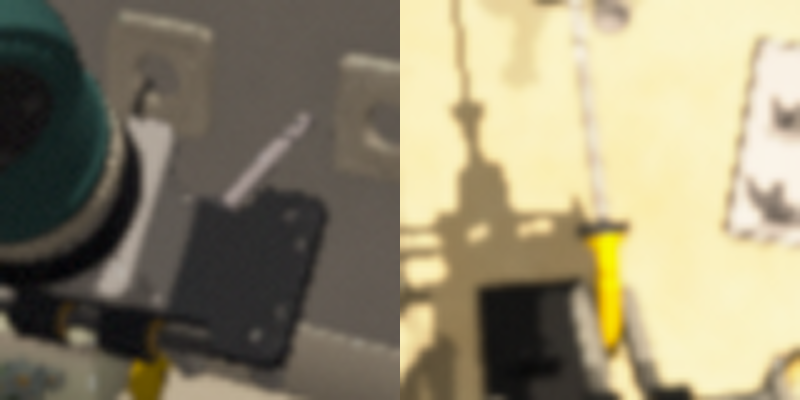

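The tip shows at scene (310.6,114.6) against a predicted (310.3,115.2), and the rod's slope matches a level stick. The marks are up and the stick is clear of pump and stand. Handing in.

```bash
python3 -c "
from cell import hand_in;print(hand_in())"
```

```text
the job is handed in; nothing more can be done
None
```

I took the dipstick by its yellow grip, pushed it into the guide tube until the collar stopped on the mouth, drew it out and handed in while holding it level. `hand_in()` gave no verdict.

- **Seating:** the collar met the mouth with about 19 N along the rod, with its origin about 2–3 mm from where I had placed the mouth. The picture showed the collar covering the mouth. The rod went in with only noise-level force before that.
- **Final pose:** by the arm's readings the rod is within about 0.1° of level, at about 38 cm above the bench. The rod's tip is about 20 cm above the tube's mouth and in front of the pump. The camera picture agreed: tip within 1 px of prediction, rod slope matching level to about 1°, black marks up. The arm was at rest at about 20 s, and the grip opening is 13.7 mm on a 14 mm grip.
- **Disagreement:** the wrist camera and the fixed cameras differed by 3–5 mm on where the mouth and the stick were. I aimed between the two before inserting, and it went in without trouble.
- **Not checked:** I did not measure the slide box, oil bottle and beaker again at the end. The arm did not go near them, and the force readings showed contact only at the collar's stop.

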